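Close a wound choke in its split housing and hold it shut

TASK

Assemble the choke: slide the biggest of the three wound coils (wide and tall) up off its spindle and set it over the round boss in the middle of the housing's base half, which is clamped in the nest. Then fit the tall cover, mouth down, onto the base's two dowels and push it down against the spring under the coil until the faces meet, leaving the other coils, the low cover and everything else on the bench where they are. Finish while holding the two halves pressed together: do not let go, because the spring lifts the cover again.

Things in the scene. Friction and masses are not known exactly. Their poses are not given: they have to be found in the camera images.
- coil: The coil to use: black bobbin wound with copper, 44 mm outer diameter, 30 mm tall, 19 mm bore right through; about 0.17 kg. Origin: centre of its underside, z up along its axis. It stands on any one of the rack's three spindles. Grip its outside from above, fingers closing across the row of spindles (most room there).
- rack: Fixed aluminium plate 230 x 76 mm, 12 mm thick; the coils stand on its top. Three upright spindles, 13 mm in diameter, rise 50 mm above its top, in a row along its x axis at x = -80, 0, +80 mm. Origin: centre of its underside, on the bench. It is on the left of the bench in some starts, on the right in others, the tall cover on the other side.
- base_face (a point): Centre of the upward mating face of the aluminium base half (140 x 60 mm, long along this x; z up), 24 mm above the bench, clamped in the nest near the bench's middle. Around this point rises a dark boss, 16 mm in diameter, 24 mm above the face, its tip tapered. At x = +42 and -42 mm stand two steel dowels, 7 mm in diameter, 16 mm above the face, the last 5 mm tapered.
- nest: Fixed steel nest plate, 176 x 100 mm, 14 mm thick, that carries the base half. Low clamps hold the ends of the base at x beyond 62 mm either way, up to 12 mm above the mating face. Origin: centre of its underside, on the bench; x along the dowels.
- spring_ring (a joint): How far the sprung steel ring around the boss (40 mm in diameter) is pushed down, in m: 0 free, its top 6 mm above the mating face; 0.005 with the coil in and the cover shut. The coil rests on it; the weights of coil and cover do not push it down. Its force begins at 6 N and is about 10 N when shut.
- cover: Tall aluminium cover: box open below, finned on top, 60 x 56 mm, 37 mm tall, cavity 50 x 50 x 31 mm deep, two ears 8 mm thick at its foot make it 108 mm long in x, each with an 8.5 mm through hole at x = +42, -42 mm. 0.18 kg. Origin: centre of its underside. Stands mouth down; fits either way round. Grip its plain 56 mm sides (along y). On the dowels it stays 5 mm open; 10 to 20 N down shuts it.
- coil_small: Bystander: coil 32 mm in diameter, 30 mm tall, on another spindle. Origin: centre of its underside.
- coil_flat: Bystander: coil 44 mm in diameter but only 14 mm tall, on the remaining spindle. Origin: centre of its underside.
- cover_low: Bystander: low cover of the same outline as the tall one but only 20 mm tall, beyond the nest. Origin: centre of its underside.
- board: Bystander: green circuit board 100 x 170 mm, flat on the bench. Origin: centre of its underside.
- bottle: Bystander: white bottle 44 mm in diameter, 100 mm tall. Origin: centre of its underside.
- screwdriver: Bystander: screwdriver 170 mm long lying between the robot and the nest. Origin: under its middle.
- jar: Bystander: amber jar 56 mm in diameter, 60 mm tall. Origin: centre of its underside.
- tweezers: Bystander: steel tweezers 130 mm long, flat on the bench. Origin: under their middle.

How it is judged:
By the outcome, as a careful person would: the job done as asked, in the order asked, and still so for the second after the job is handed in, while the arm keeps its last pose, push and grip.
It also fails if it takes over 58 s, if anything falls off the work surface, if the arm or the gripper's body presses on something with over 40 N, if the wrist force passes 120 N, or if a joint passes its speed limit or range.

ROBOT

A 7-joint arm with a two-finger parallel gripper is mounted at the origin on the work surface. World frame = base frame: x ahead of the robot, y to its left, z up, the work surface at z = 0. Lengths are in m, angles in degrees, forces in N, time in s.
With the tool pointing down it reaches from about 0.4 to 0.875 m from the base axis. Payload 4.4 kg.
Tool frame: the origin (TCP) lies between the finger pads; the fingertips stand 19 mm ahead of it and the grasp point (between the pads) is the TCP; z points along the fingers, x is the direction in which the jaws open and shut, and the axes are right-handed (so a half turn about z gives the same grasp; the last joint's range is limited). The gripper opens to 85 mm and grips with 20 to 120 N. Pads are 22 mm wide; open, the fingers measure 114 mm over their backs; the gripper's body (76 mm by 85 mm) begins 54 mm behind the grasp point. The pads swing forward as they close: fully open they stand 13 mm farther back than shut.
Start: joints at [-76.593, 36.005, 2.206, 86.941, -1.547, 57.084, -1.146], TCP at [0.192, 0.621, 0.25] pointing down, gripper open.
Joint ranges: [-175.42, 175.42], [-21.48, 121.26], [-71.46, 75.88], [10.55, 141.38], [-63.04, 243.04], [13.31, 113.54], [-168.57, 168.57]. Speed limits (degrees/s): [147.25, 147.25, 180, 180, 180, 180, 180].

INTERFACE

Orientations are given as [roll, pitch, yaw] about the fixed x, y, z axes, in that order (R = Rz(yaw) Ry(pitch) Rx(roll)).
In Python, from station import arm gives the robot as it stands. The module is installed in compiled form; this text tells all that it offers.
- The arm moves only by the shell command python3 -m jog 'ROWS' [OPENING] [FORCE]. ROWS is a JSON object of lists of equal length, an entry for each row: "xyz": the shift along the tool's x, y, z in m, a list of three; "twist": the turn, a rotation vector about the tool's x, y, z in degrees, a list of three. A call has 1 to 20 rows; each row is the pose to reach, as a shift and turn from the pose commanded when the call began, along the tool's axes at that moment; what a row does not reach only later rows make up. A row lasts 1/12 s, in which the tool goes at most 41.7 mm and 7.16 degrees, less where a joint would pass 70% of its speed; a pose out of reach is approached as far as the arm can. A call with a gripper value outside its range is refused whole. OPENING is the opening, from 0 (shut) to 1 (fully open), set as the call begins (- or left out, the last holds). The fingers move at their own pace and stop on an object; FORCE is the grip in N (left out, the last holds). Time passes only in rows, so rows that repeat a pose let the fingers close. It gives the time, the measured TCP pose, the force and the opening at its end, in the units of the state.
- arm.get_obs(): the state, without advancing time (a new reading comes with each control period).
- arm.grab_frame(name): name is "scene" or "top"; returns a dict with "frame" (480x640x3 uint8, red, green, blue), "camera_matrix" (3x3 intrinsics, pixels), "distortion" ([k1, k2, p1, p2, k3] as OpenCV has them; the pictures are not rectified), "eye" and "rotation" of the camera in the world. Camera axes: x right, y down, z forward; pixel columns grow to the right and rows downward; lengths in m; the calibration is good to about 2 mm. A picture is of the moment at which its call begins. There is no depth.
- arm.sign_off(): hands the job in, once; it reports no verdict.
The state is a dict: "t": time; "joint_pos": joint angles; "qd": joint speeds; "effort": joint torques, N m; "tool_pos": TCP position; "tool_rot": TCP orientation; "ft_force": force on the tool from outside, world axes, zero at the start; "moment": the same for the moment, N m; "width": finger opening in m.
Only numpy, scipy, OpenCV 4.12 (cv2) and the standard library are available. Lean on these libraries where they do the work, as an engineer would, in place of code of your own. Each camera call takes 0.05 s, during which the arm holds its last target.

## Working session

There is one attempt and no reset: what is moved stays moved. The work goes in short steps, Python scripts to look and compute and a shell command to move; the robot and the scene stay as the last step left them, time stands still between calls to the robot, and variables do not carry over. Pictures are saved under pics/ and viewed, and the job is handed in when it is done.

```bash
mkdir -p pics; python3 - <<'E'
from station import arm
import cv2,numpy as np
o=arm.get_obs();print(o)
for n in("scene","top"):
    f=arm.grab_frame(n);cv2.imwrite(f"pics/{n}0.png",f["frame"][:,:,::-1]);np.savez(f"{n}0.npz",**f)
    print(n,f["camera_matrix"],f["distortion"],f["eye"],f["rotation"])
E
```

```text
{'t': 0.0, 'joint_pos': array([-76.59219069,  36.05824477,   2.20231293,  86.99521119,
        -1.54801306,  57.0834941 ,  -1.1467242 ]), 'qd': array([ 0.11775508, -0.0289776 , -0.00827476, -0.07248668, -0.07451289,
        0.02366824, -0.00465835]), 'effort': array([-5.62578327e-05, -5.63399971e+01,  1.22598186e+00, -1.93438107e+01,
        1.09814038e-02,  1.04422291e-02,  9.74405964e-06]), 'tool_pos': array([0.19176367, 0.62046282, 0.24940096]), 'tool_rot': array([1.79999640e+02, 1.07290165e-01, 7.28209814e+01]), 'ft_force': array([-0.64293922, -0.02215659,  0.81943325]), 'moment': array([-0.01490319, -0.03688322, -0.01778617]), 'width': 0.08534332186890109}
scene [[458.35313522   0.         312.75319467]
 [  0.         458.35313522 238.40413691]
 [  0.           0.           1.        ]] [-0.05597138  0.          0.          0.          0.        ] [1.18639306 0.39533353 0.97264176] [-142.30776087   -0.23504761  123.73362313]
top [[463.45839053   0.         315.08317771]
 [  0.         463.45839053 239.53720972]
 [  0.           0.           1.        ]] [-0.0117203  0.         0.         0.         0.       ] [0.35354998 0.02422724 1.01233199] [-1.68440214e+02  4.27489714e-02 -9.03223271e+01]
```

View pics/scene0.png

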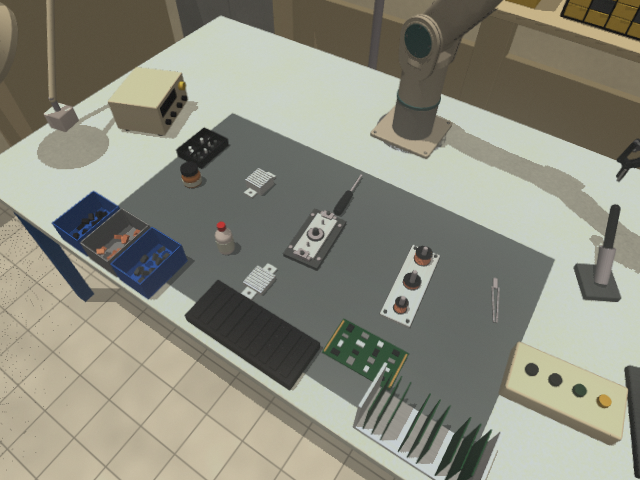

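View pics/top0.png

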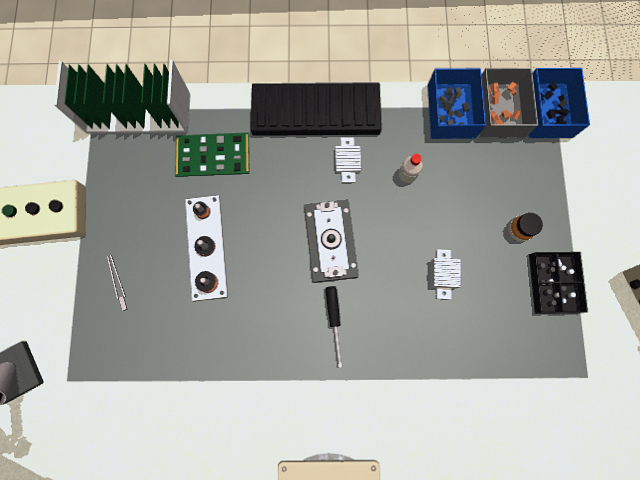

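The scene view shows the rack near (412,283), the nest at (316,238), two finned covers at (260,181) and (259,279). In the top view the rack is at (205,246), the base at (330,240), one cover at (447,272) nearer the robot and the other at (347,160) beyond the nest. Next I'll enlarge these.

```bash
cat > h.py <<'E'
import numpy as np,cv2
from scipy.spatial.transform import Rotation as R
def load(n): return dict(np.load(n+".npz"))
def ray(f,uv):
    p=cv2.undistortPoints(np.array(uv,float).reshape(-1,1,2),f["camera_matrix"],f["distortion"]).reshape(-1,2)
    d=np.c_[p,np.ones(len(p))]@R.from_euler('xyz',f["rotation"],degrees=True).as_matrix().T
    return f["eye"],d/np.linalg.norm(d,axis=1)[:,None]
def plane(f,uv,z):
    e,d=ray(f,uv); return e+d*((z-e[2])/d[:,2])[:,None]
def proj(f,P):
    M=R.from_euler('xyz',f["rotation"],degrees=True).as_matrix()
    rv,_=cv2.Rodrigues(M.T); return cv2.projectPoints(np.array(P,float).reshape(-1,1,3),rv,-M.T@f["eye"],f["camera_matrix"],f["distortion"])[0].reshape(-1,2)
def tri(f1,u1,f2,u2):
    A=[];b=[]
    for f,u in((f1,u1),(f2,u2)):
        e,d=ray(f,u);d=d[0];Q=np.eye(3)-np.outer(d,d);A.append(Q);b.append(Q@e)
    x=np.linalg.lstsq(np.vstack(A),np.hstack(b),rcond=None)[0]
    return x,np.linalg.norm(np.vstack(A)@x-np.hstack(b))
E
python3 - <<'E'
from h import *
t=load("top0")["frame"][:,:,::-1];s=load("scene0")["frame"][:,:,::-1]
def c(im,x,y,w,h,k,n): cv2.imwrite("pics/"+n,cv2.resize(im[y:y+h,x:x+w],None,fx=k,fy=k,interpolation=cv2.INTER_CUBIC))
c(t,170,190,70,115,5,"tr.png");c(t,295,190,70,100,6,"tn.png");c(t,420,240,60,65,8,"tc.png");c(s,375,235,70,95,6,"sr.png")
c(s,275,195,80,80,7,"sn.png")
c(s,235,155,50,50,10,"sc.png");
E
```

```text
(no output)
```

View pics/tr.png

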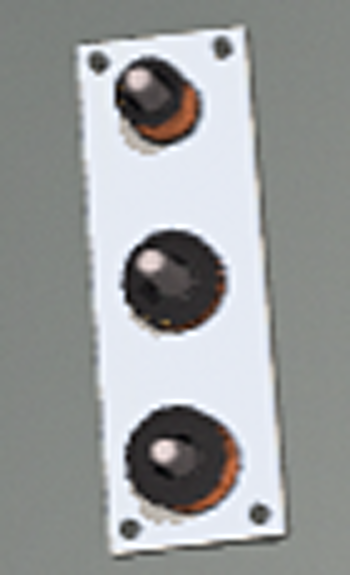

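View pics/sr.png

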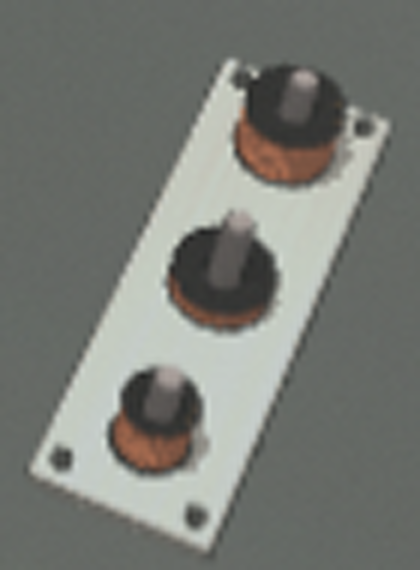

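View pics/tn.png

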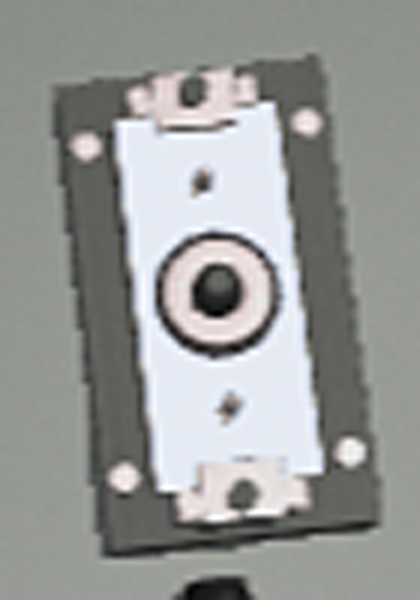

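View pics/tc.png

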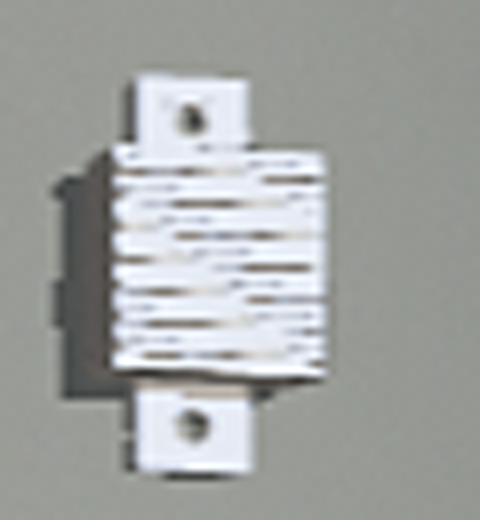

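View pics/sn.png

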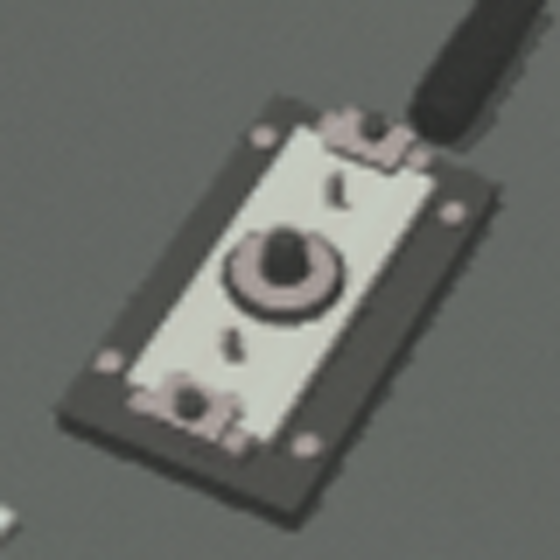

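View pics/sc.png

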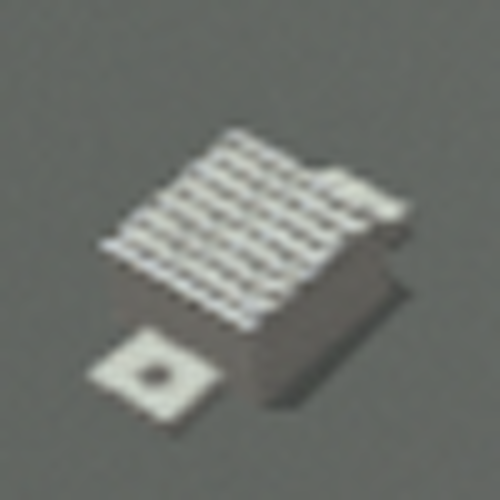

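The crops show the big coil (44 mm wide, tall) on the spindle nearest the robot: (205,281) in top, (424,255) in scene. The flat coil is in the middle, the small one at the far end. The cover at (447,272) is tall, with visible side walls in the scene view. Next step: measure all three from both views.

```bash
cat > m.py <<'E'
from h import *
def rects(n,box,z,lo=None,name=""):
    f=load(n);im=f["frame"].astype(int);x,y,w,h=box
    return f,im[y:y+h,x:x+w]
def white(n,box,thr,z,tag):
    f=load(n);x,y,w,h=box
    im=cv2.resize(f["frame"][y:y+h,x:x+w],None,fx=4,fy=4,interpolation=cv2.INTER_CUBIC)
    m=(im.min(2)>thr).astype(np.uint8)
    cs,_=cv2.findContours(m,cv2.RETR_EXTERNAL,cv2.CHAIN_APPROX_NONE)
    c=max(cs,key=cv2.contourArea).reshape(-1,2)
    uv=(c+.5)/4-.5+[x,y]
    P=plane(f,uv,z)
    (cx,cy),(a,b),th=cv2.minAreaRect((P[:,:2]*1000).astype(np.float32))
    print(tag,n,"c",round(cx,1),round(cy,1),"size",round(a,1),round(b,1),"ang",round(th,1))
white("top0",(175,185,65,125),170,.012,"rack")
white("scene0",(375,235,70,95),125,.012,"rack")
white("top0",(300,190,60,100),200,.024,"base")
white("scene0",(275,195,80,80),150,.024,"base")
E
python3 m.py
python3 - <<'E'
from h import *
T=load("top0");S=load("scene0")
# hand-read pixel features: crop/scale + offset
def tp(x,y,ox,oy,k): return [(x+.5)/k-.5+ox,(y+.5)/k-.5+oy]
rt=[tp(*p,170,190,5) for p in[(98,62),(222,47),(260,514),(130,528)]]
rs=[tp(*p,375,235,6) for p in[(62,459),(196,516),(363,127),(243,78)]]
print("rack screws top\n",plane(T,rt,.012).round(4),plane(T,rt,.012).mean(0).round(4));print("scene",plane(S,rs,.012).round(4),plane(S,rs,.012).mean(0).round(4))
nt=[tp(*p,295,190,6) for p in[(87,146),(306,122),(350,451),(124,476)]]
ns=[tp(*p,275,195,7) for p in[(264,136),(453,212),(305,444),(109,361)]]
for f,p in((T,nt),(S,ns)):print("nest screws",plane(f,p,.014).round(4),plane(f,p,.014).mean(0).round(4))
print("ring",plane(T,[tp(217,294,295,190,6)],.030),plane(S,[tp(283,275,275,195,7)],.030))
print("holes",plane(T,[tp(191,118,420,240,8),tp(193,425,420,240,8)],.008),plane(S,[tp(155,375,235,155,10)],.008))
print("bigcoil tip top",plane(T,[tp(167,449,170,190,5)],.062),plane(S,[tp(303,77,375,235,6)],.062))
E
```

```text
rack top0 c 544.4 265.4 size 229.4 76.5 ang 6.5
rack scene0 c 546.3 264.7 size 232.1 76.7 ang 6.4
base top0 c 558.0 -10.2 size 164.6 59.4 ang 6.2
base scene0 c 555.2 -11.7 size 163.5 59.4 ang 5.9
rack screws top
 [[0.6457 0.3057 0.012 ]
 [0.6524 0.2502 0.012 ]
 [0.4431 0.2259 0.012 ]
 [0.4373 0.2817 0.012 ]] [0.5446 0.2659 0.012 ]
scene [[0.6524 0.2489 0.012 ]
 [0.6455 0.3045 0.012 ]
 [0.4375 0.2805 0.012 ]
 [0.4427 0.2256 0.012 ]] [0.5445 0.2649 0.012 ]
nest screws [[ 0.616   0.0368  0.014 ]
 [ 0.6247 -0.0445  0.014 ]
 [ 0.5013 -0.0581  0.014 ]
 [ 0.4927  0.0238  0.014 ]] [ 0.5587 -0.0105  0.014 ]
nest screws [[ 0.4982 -0.061   0.014 ]
 [ 0.4896  0.0211  0.014 ]
 [ 0.6132  0.0339  0.014 ]
 [ 0.6223 -0.0475  0.014 ]] [ 0.5558 -0.0134  0.014 ]
ring [[ 0.55638767 -0.01008976  0.03      ]] [[ 0.56272226 -0.00940596  0.03      ]]
holes [[ 0.52418062 -0.25825284  0.008     ]
 [ 0.44002648 -0.25368559  0.008     ]] [[ 0.52468476 -0.25952292  0.008     ]]
bigcoil tip top [[0.46549994 0.25505919 0.062     ]] [[0.46696111 0.25502321 0.062     ]]
```

```bash
cat >> h.py <<'E'
def rel(x,y,z,yaw):
    from station import arm
    o=arm.get_obs();M=R.from_euler('xyz',o["tool_rot"],degrees=True)
    T=R.from_euler('xyz',[180,0,yaw],degrees=True)
    print("t",round(o["t"],2),"pos",o["tool_pos"].round(4),"rot",o["tool_rot"].round(2),"F",o["ft_force"].round(1),"w",round(o["width"],4),"q7",o["joint_pos"].round(0))
    print("xyz",M.inv().apply(np.array([x,y,z])-o["tool_pos"]).round(4),"twist",(M.inv()*T).as_rotvec(degrees=True).round(2))
E
python3 -c "
from h import *
rel(.4657,.2559,.16,96.4)"
```

```text
t 0.1 pos [0.1918 0.6205 0.2495] rot [1.800e+02 1.000e-01 7.283e+01] F [-0.   0.  -0.2] w 0.0856 q7 [-77.  36.   2.  87.  -2.  57.  -1.]
xyz [-0.2673  0.3694  0.09  ] twist [-2.000e-02  1.000e-01 -2.357e+01]
```

```bash
python3 -m jog '{"xyz":[[-0.2673,0.3694,0.09],[-0.2673,0.3694,0.09],[-0.2673,0.3694,0.09],[-0.2673,0.3694,0.09],[-0.2673,0.3694,0.09],[-0.2673,0.3694,0.09],[-0.2673,0.3694,0.09],[-0.2673,0.3694,0.09],[-0.2673,0.3694,0.09],[-0.2673,0.3694,0.09],[-0.2673,0.3694,0.09],[-0.2673,0.3694,0.09],[-0.2673,0.3694,0.09],[-0.2673,0.3694,0.09],[-0.2673,0.3694,0.09]],"twist":[[0,0,-23.6],[0,0,-23.6],[0,0,-23.6],[0,0,-23.6],[0,0,-23.6],[0,0,-23.6],[0,0,-23.6],[0,0,-23.6],[0,0,-23.6],[0,0,-23.6],[0,0,-23.6],[0,0,-23.6],[0,0,-23.6],[0,0,-23.6],[0,0,-23.6]]}' 1 30
python3 -c "
from h import *
rel(.4657,.2559,.037,96.4)"
```

```text
t: 1.35
tool_pos: [0.4649, 0.2583, 0.1604]
tool_rot: [-180.0, -0.1, 96.6]
ft_force: [-0.4, 0.4, 0.6]
width: 0.0856
t 1.35 pos [0.4649 0.2583 0.1604] rot [-1.7997e+02 -7.0000e-02  9.6560e+01] F [-0.4  0.4  0.6] w 0.0856 q7 [-28.  34.  -6. 111.   5.  36.  60.]
xyz [-0.0027  0.0006  0.1234] twist [-0.03 -0.07  0.16]
```

```bash
python3 -m jog '{"xyz":[[0,0,0.03],[0,0,0.06],[0,0,0.06],[0,0,0.06]],"twist":[[0,0,0],[0,0,0],[0,0,0],[0,0,0]]}'
python3 -c "
from h import *
rel(.4657,.2559,.037,96.4)
from station import arm
f=arm.grab_frame('scene');cv2.imwrite('pics/s1.png',cv2.resize(f['frame'][200:350,350:500,::-1],None,fx=4,fy=4,interpolation=cv2.INTER_CUBIC))"
```

```text
t: 1.68
tool_pos: [0.464, 0.2578, 0.0997]
tool_rot: [-179.8, 0.0, 96.6]
ft_force: [-0.3, 0.6, 0.5]
width: 0.0852
t 1.68 pos [0.464  0.2578 0.0997] rot [-1.7982e+02  3.0000e-02  9.6610e+01] F [-0.3  0.6  0.5] w 0.0852 q7 [-29.  39.  -5. 113.   6.  28.  59.]
xyz [-0.0021  0.0017  0.0627] twist [-0.18  0.04  0.21]
```

View pics/s1.png

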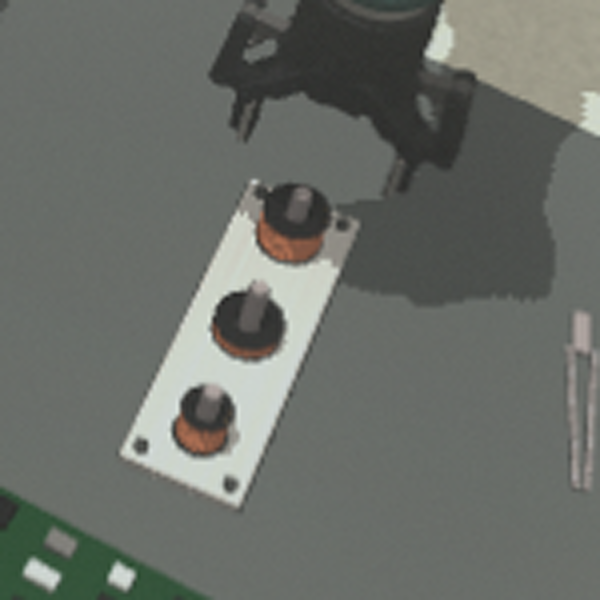

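The gripper straddles the big coil: fingertips at crop (243,138) and (397,190), coil at (295,215). It is set ~2 mm off in y, so I correct that on the way down.

```bash
python3 -m jog '{"xyz":[[-0.002,0.0017,0.01],[-0.002,0.0017,0.03],[-0.002,0.0017,0.045],[-0.002,0.0017,0.056],[-0.002,0.0017,0.061],[-0.002,0.0017,0.061],[-0.002,0.0017,0.061]],"twist":[[0,0,0],[0,0,0],[0,0,0],[0,0,0],[0,0,0],[0,0,0],[0,0,0]]}'
python3 -c "
from h import *
rel(.4657,.2559,.037,96.4)"
```

```text
t: 2.32
tool_pos: [0.4682, 0.255, 0.0397]
tool_rot: [180.0, -0.0, 96.4]
ft_force: [0.6, 1.0, 0.3]
width: 0.0856
t 2.32 pos [0.4682 0.255  0.0397] rot [ 1.7996e+02 -2.0000e-02  9.6420e+01] F [0.6 1.  0.3] w 0.0856 q7 [-29.  45.  -3. 114.   7.  21.  58.]
xyz [ 0.0012 -0.0024  0.0027] twist [ 0.04 -0.02  0.02]
```

```bash
python3 -m jog '{"xyz":[[0.001,-0.002,0.002],[0.001,-0.002,0.002],[0.001,-0.002,0.002],[0.001,-0.002,0.002]],"twist":[[0,0,0],[0,0,0],[0,0,0],[0,0,0]]}'
python3 -c "
from h import *
rel(.4657,.2559,.037,96.4)"
```

```text
t: 2.65
tool_pos: [0.4659, 0.2557, 0.0377]
tool_rot: [180.0, -0.0, 96.4]
ft_force: [0.4, -0.1, 1.0]
width: 0.0856
t 2.65 pos [0.4659 0.2557 0.0377] rot [ 1.7996e+02 -2.0000e-02  9.6430e+01] F [ 0.4 -0.1  1. ] w 0.0856 q7 [-30.  46.  -3. 114.   7.  20.  58.]
xyz [ 0.0002 -0.0002  0.0007] twist [ 0.04 -0.02  0.03]
```

```bash
python3 -m jog '{"xyz":[[0,0,0],[0,0,0],[0,0,0],[0,0,0],[0,0,0],[0,0,0],[0,0,0],[0,0,0],[0,0,0],[0,0,0]],"twist":[[0,0,0],[0,0,0],[0,0,0],[0,0,0],[0,0,0],[0,0,0],[0,0,0],[0,0,0],[0,0,0],[0,0,0]]}' 0 45
python3 -c "
from h import *
from station import arm
rel(.4657,.2559,.037,96.4)
f=arm.grab_frame('scene');cv2.imwrite('pics/s2.png',cv2.resize(f['frame'][200:350,350:500,::-1],None,fx=4,fy=4,interpolation=cv2.INTER_CUBIC))"
```

```text
t: 3.48
tool_pos: [0.4658, 0.2556, 0.0377]
tool_rot: [180.0, -0.0, 96.4]
ft_force: [-1.1, -0.2, 5.6]
width: 0.0419
t 3.48 pos [0.4658 0.2556 0.0377] rot [ 1.7998e+02 -1.0000e-02  9.6420e+01] F [-1.1 -0.2  5.6] w 0.0419 q7 [-30.  46.  -3. 114.   7.  20.  58.]
xyz [ 0.0003 -0.0001  0.0007] twist [ 0.02 -0.01  0.02]
```

View pics/s2.png

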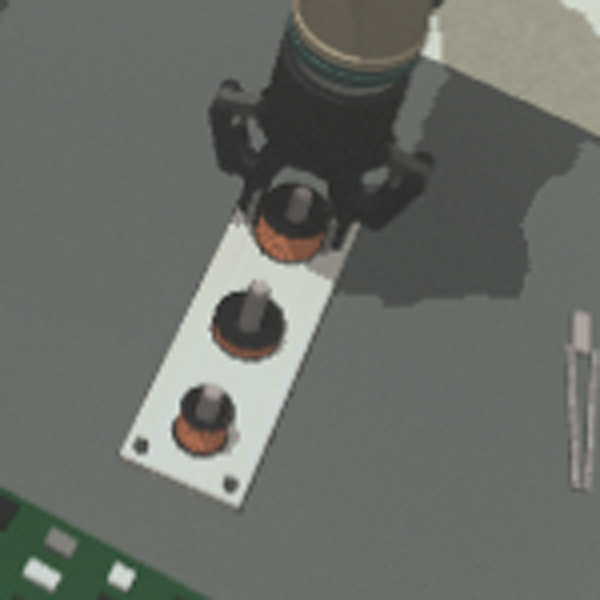

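The image shows fingers on both sides of the big coil (crop (295,215)), the neighbours untouched. I lift straight up.

```bash
python3 -m jog '{"xyz":[[0,0,-0.003],[0,0,-0.01],[0,0,-0.022],[0,0,-0.037],[0,0,-0.055],[0,0,-0.075],[0,0,-0.095],[0,0,-0.11],[0,0,-0.115],[0,0,-0.115],[0,0,-0.115]],"twist":[[0,0,0],[0,0,0],[0,0,0],[0,0,0],[0,0,0],[0,0,0],[0,0,0],[0,0,0],[0,0,0],[0,0,0],[0,0,0]]}'
python3 -c "
from h import *
from station import arm
rel(.557,-.0115,.14,96)
for n in('scene','top'):
  f=arm.grab_frame(n);np.savez(n+'3.npz',**f);cv2.imwrite('pics/%s3.png'%n,f['frame'][:,:,::-1])"
```

```text
t: 4.45
tool_pos: [0.4655, 0.2553, 0.1524]
tool_rot: [-180.0, 0.0, 96.4]
ft_force: [1.0, -0.1, -2.3]
width: 0.0419
t 4.45 pos [0.4655 0.2553 0.1524] rot [-180.      0.     96.42] F [ 1.  -0.1 -2.3] w 0.0419 q7 [-28.  34.  -5. 111.   5.  35.  59.]
xyz [-0.2754  0.0611  0.0124] twist [-0.    0.    0.42]
```

View pics/scene3.png

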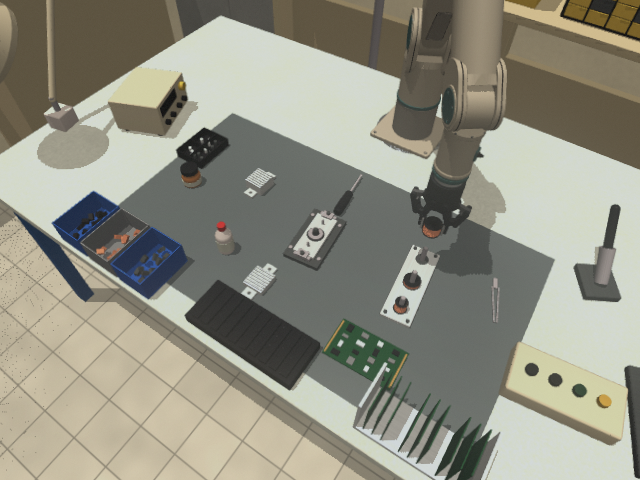

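The coil (432,227) is off its spindle and in the gripper; the bare spindle is at (423,253). I carry it over the base.

```bash
python3 -m jog '{"xyz":[[-0.02,0.004,0],[-0.055,0.012,0],[-0.095,0.021,0],[-0.135,0.03,0],[-0.175,0.039,0],[-0.21,0.046,0.01],[-0.24,0.053,0.02],[-0.263,0.058,0.03],[-0.2754,0.0611,0.032],[-0.2754,0.0611,0.032],[-0.2754,0.0611,0.032],[-0.2754,0.0611,0.032]],"twist":[[0,0,0.4],[0,0,0.4],[0,0,0.4],[0,0,0.4],[0,0,0.4],[0,0,0.4],[0,0,0.4],[0,0,0.4],[0,0,0.4],[0,0,0.4],[0,0,0.4],[0,0,0.4]]}'
cat > look.py <<'E'
import sys
from h import *
from station import arm
k=sys.argv[1]
for n in('scene','top'):
  f=arm.grab_frame(n);np.savez(n+k+'.npz',**f)
S=load('scene'+k)['frame'][150:290,250:390,::-1];T=load('top'+k)['frame'][170:310,260:400,::-1]
cv2.imwrite('pics/b%s.png'%k,np.hstack([cv2.resize(i,(400,400),interpolation=cv2.INTER_CUBIC) for i in(S,T)]))
E
python3 look.py 4; python3 -c "
from h import *
rel(.557,-.0115,.12,96)"
```

```text
t: 5.55
tool_pos: [0.5569, -0.0088, 0.1204]
tool_rot: [-180.0, -0.1, 96.2]
ft_force: [-0.1, 0.0, -1.2]
width: 0.042
t 5.65 pos [ 0.5571 -0.0088  0.1207] rot [ 1.7998e+02 -7.0000e-02  9.6220e+01] F [ 1.3  0.1 -2.3] w 0.0421 q7 [  3.  39.  -8. 108.   8.  33.  86.]
xyz [-0.0027 -0.0004  0.0007] twist [ 0.02 -0.07  0.22]
```

View pics/b4.png

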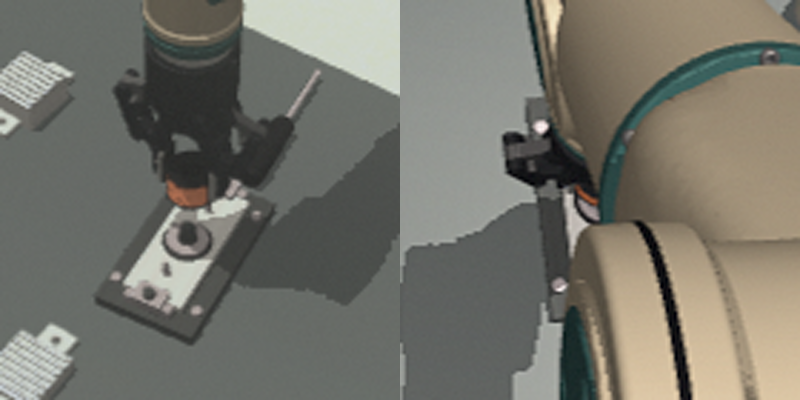

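The coil (left panel, (187,190)) hangs above the boss (187,235); the top view is blocked by the arm. I settle and lower just above the boss to compare in the scene view.

```bash
python3 -m jog '{"xyz":[[0,0,0.01],[0,0,0.022],[0,0,0.032],[0,0,0.034],[0,0,0.034],[0,0,0.034],[0,0,0.034],[0,0,0.034]],"twist":[[0,0,0],[0,0,0],[0,0,0],[0,0,0],[0,0,0],[0,0,0],[0,0,0],[0,0,0]]}'
python3 look.py 5; python3 -c "
from h import *
rel(.557,-.0115,.086,96)
f=load('scene5');cv2.imwrite('pics/z5.png',cv2.resize(f['frame'][195:265,285:355,::-1],None,fx=8,fy=8,interpolation=cv2.INTER_CUBIC))"
```

```text
t: 6.32
tool_pos: [0.5577, -0.0113, 0.0868]
tool_rot: [179.9, 0.0, 96.0]
ft_force: [0.5, 0.2, -1.9]
width: 0.0417
t 6.42 pos [ 0.5575 -0.0114  0.0867] rot [179.95   0.    96.01] F [ 0.6  0.8 -0.8] w 0.042 q7 [  3.  42.  -7. 109.   9.  29.  86.]
xyz [-0.0001 -0.0005  0.0007] twist [0.05 0.   0.01]
```

View pics/z5.png

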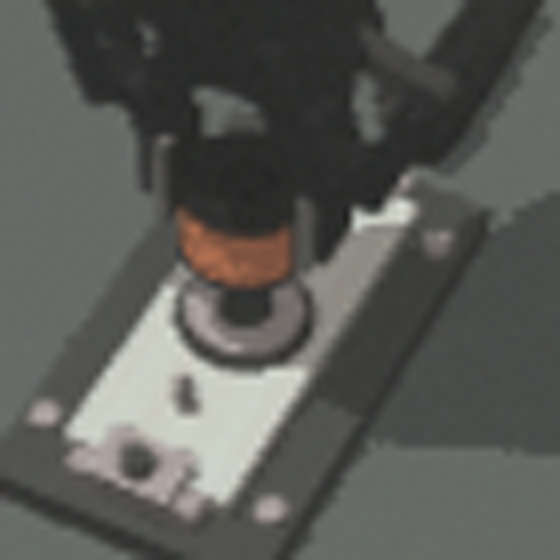

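```bash
python3 - <<'E'
from h import *
f=load('scene5');c=lambda p:((proj(f,p)-[285,195]+.5)*8-.5).round(0)
a=np.linspace(0,2*np.pi,72)
def circ(x,y,z,r): return np.c_[x+r*np.cos(a),y+r*np.sin(a),0*a+z]
def bb(P): q=c(P);return q.min(0),q.max(0)
x,y=.5575,-.0114
print("tcp",c([[x,y,.0867]]))
for z in(.061,.064,.088,.091):
  for r in(.021,.022): print("coil",z,r,*bb(circ(x,y,z,r)))
for (X,Y) in((.557,-.0117),(.5585,-.0103),(.5555,-.0125)):
  print("ring",bb(circ(X,Y,.030,.020)),"tip",c([[X,Y,.048]]),"dowel tip",c([[X+.042*np.cos(np.radians(6)),Y+.042*np.sin(np.radians(6)),.040],[X+.042*np.cos(np.radians(6)),Y+.042*np.sin(np.radians(6)),.024]]))
E
```

```text
tcp [[249. 190.]]
coil 0.061 0.021 [183. 191.] [313. 292.]
coil 0.061 0.022 [180. 189.] [316. 295.]
coil 0.064 0.021 [183. 185.] [314. 286.]
coil 0.064 0.022 [180. 183.] [317. 289.]
coil 0.088 0.021 [182. 137.] [315. 238.]
coil 0.088 0.022 [179. 135.] [318. 241.]
coil 0.091 0.021 [182. 131.] [316. 232.]
coil 0.091 0.022 [179. 128.] [319. 235.]
ring (array([186., 253.]), array([308., 348.])) tip [[248. 265.]] dowel tip [[187. 371.]
 [187. 401.]]
ring (array([187., 257.]), array([309., 353.])) tip [[249. 270.]] dowel tip [[188. 376.]
 [188. 406.]]
ring (array([187., 249.]), array([309., 344.])) tip [[248. 261.]] dowel tip [[187. 367.]
 [188. 397.]]
```

```bash
python3 - <<'E'
from h import *
f=load('scene0')['frame'].astype(int); t=load('top0')['frame'].astype(int)
def g(im,x,y,w,h):
    print(x,y)
    for r in range(y,y+h): print(r,' '.join('%3d'%v for v in im[r,x:x+w].mean(1)))
g(f,304,223,24,22); g(f,319,215,9,12);g(f,304,239,9,12)
g(t,318,226,28,26); g(t,325,214,8,12);g(t,329,252,9,12)
E
```

```text
304 223
223  81  77  77  76  79  81 150 189 196 194 195 195 194 194 193 193 194 158 109  87 171 191 194 196
224  78  79  78  77  78 117 183 195 195 196 194 194 192 193 192 194 196 174 150 125 134 181 194 196
225  78  78  78  78  94 181 196 194 194 195 195 194 194 193 193 196 195 194 195 192 193 193 196 197
226  76  78  78  81 151 189 194 194 195 193 190 188 188 192 193 195 195 195 194 193 191 195 196 197
227  77  80  79 120 182 195 189 190 190 173 141 130 142 168 188 190 191 192 193 192 195 198 197 197
228  78  77  95 181 195 192 142 134 151 121  87  77  78 101 140 138 149 180 191 194 196 197 196 195
229  78  82 154 189 188 156 153 157 135  84  72  76  74  63  90 140 135 136 176 193 196 197 195 195
230  78 126 184 188 134 144 155 155 117  73  61  65  63  58  89 144 154 133 118 176 196 197 194 194
231  96 179 191 121 109 147 154 153 106  64  60  59  57  54  70 140 155 156 115 109 182 195 194 193
232 153 188 165  92 146 157 155 143  90  57  56  55  53  54  57 128 153 155 134  78 172 193 193 192
233 183 194 162  92 133 155 154 145  91  57  52  54  54  53  55 103 148 157 149  89 139 185 
[... 5335 characters left out ...]
 238 217 118  68  91 189 240 235
221 238 224 141  71 104 202 239 235
222 236 220 165 212 243 239 236 235
223 236 237 237 238 238 236 234 235
224 235 235 236 235 235 235 235 234
225 235 235 235 235 235 235 235 235
329 252
252 235 235 235 235 235 234 235 235 235
253 235 235 235 235 236 235 235 235 235
254 235 235 236 237 238 237 236 235 235
255 235 236 239 217 176 224 239 236 235
256 235 237 230 178 149 177 210 238 235
257 236 239 213 107 112 131 191 239 235
258 236 221 152  95  65 143 224 237 235
259 236 238 225 163 148 202 240 236 235
260 235 237 221 168 210 239 237 235 235
261 235 236 237 237 237 236 235 234 235
262 236 235 235 236 235 235 235 235 235
263 235 235 235 235 236 235 235 235 235
```

Ring and dowel extents in both views put the base centre at about (0.558, -0.0103): top (0.5574, -0.0101), scene (0.5583, -0.0104), the latter after checking the camera against the held coil. I nudge by ~1 mm and lower with a force check.

```bash
python3 -m jog '{"xyz":[[0.001,0.0006,0],[0.001,0.0006,0],[0.001,0.0006,0.003],[0.001,0.0006,0.007],[0.001,0.0006,0.011],[0.001,0.0006,0.015],[0.001,0.0006,0.018],[0.001,0.0006,0.02],[0.001,0.0006,0.02],[0.001,0.0006,0.02]],"twist":[[0,0,0],[0,0,0],[0,0,0],[0,0,0],[0,0,0],[0,0,0],[0,0,0],[0,0,0],[0,0,0],[0,0,0]]}'
```

```text
t: 7.25
tool_pos: [0.5576, -0.0103, 0.0661]
tool_rot: [-180.0, -0.0, 96.0]
ft_force: [0.6, -0.0, -2.0]
width: 0.0419
```

```bash
python3 -m jog '{"xyz":[[0,0,0.002],[0,0,0.004],[0,0,0.006],[0,0,0.008],[0,0,0.0095],[0,0,0.0102],[0,0,0.0102]],"twist":[[0,0,0],[0,0,0],[0,0,0],[0,0,0],[0,0,0],[0,0,0],[0,0,0]]}'
python3 look.py 6
python3 -c "
from h import *
f=load('scene6');cv2.imwrite('pics/z6.png',cv2.resize(f['frame'][195:265,285:355,::-1],None,fx=8,fy=8,interpolation=cv2.INTER_CUBIC))"
```

```text
t: 7.83
tool_pos: [0.5576, -0.0103, 0.0559]
tool_rot: [-180.0, -0.0, 96.0]
ft_force: [0.6, 1.3, -2.3]
width: 0.0419
```

View pics/z6.png

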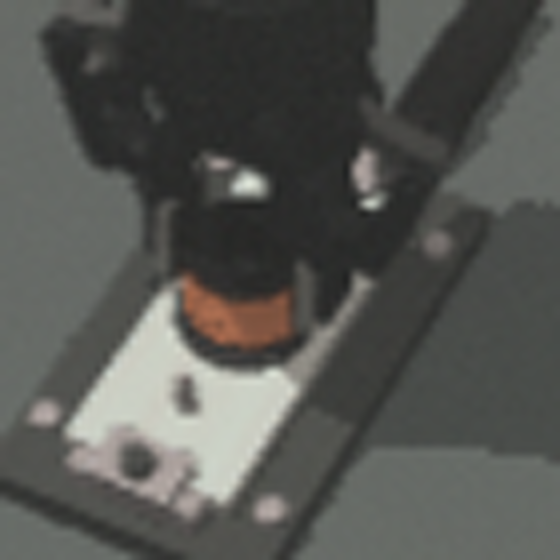

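The coil sits over the boss and ring, copper bottom at (235,345), ring groove concentric below. I feel for the seat now.

```bash
python3 -m jog '{"xyz":[[0,0,0.0005],[0,0,0.001],[0,0,0.001]],"twist":[[0,0,0],[0,0,0],[0,0,0]]}'
```

```text
t: 8.18
tool_pos: [0.5579, -0.0102, 0.0555]
tool_rot: [180.0, 0.0, 96.0]
ft_force: [-0.9, 0.4, 4.6]
width: 0.0417
```

Contact (+4.6 N). Releasing.

```bash
python3 -m jog '{"xyz":[[0,0,0],[0,0,0],[0,0,0],[0,0,0],[0,0,0],[0,0,0],[0,0,0]],"twist":[[0,0,0],[0,0,0],[0,0,0],[0,0,0],[0,0,0],[0,0,0],[0,0,0]]}' 1 30
python3 -m jog '{"xyz":[[0,0,-0.01],[0,0,-0.03],[0,0,-0.06],[0,0,-0.09],[0,0,-0.1]],"twist":[[0,0,0],[0,0,0],[0,0,0],[0,0,0],[0,0,0]]}'
python3 -c "
from h import *
rel(.482,-.2565,.14,86.9)"
```

```text
t: 8.77
tool_pos: [0.5578, -0.0102, 0.055]
tool_rot: [-180.0, -0.0, 96.0]
ft_force: [0.6, -0.2, 0.1]
width: 0.0857
t: 9.18
tool_pos: [0.5599, -0.0101, 0.1596]
tool_rot: [179.6, 0.0, 96.0]
ft_force: [0.7, -0.4, 0.1]
width: 0.0854
t 9.18 pos [ 0.5599 -0.0101  0.1596] rot [1.7963e+02 3.0000e-02 9.6020e+01] F [ 0.7 -0.4  0.1] w 0.0854 q7 [  4.  35.  -8. 107.   8.  38.  87.]
xyz [-0.2368 -0.1035  0.019 ] twist [ 0.37 -0.    9.12]
```

```bash
python3 -m jog '{"xyz":[[-0.2368,-0.1012,0.019],[-0.2368,-0.1012,0.019],[-0.2368,-0.1012,0.019],[-0.2368,-0.1012,0.019],[-0.2368,-0.1012,0.019],[-0.2368,-0.1012,0.019],[-0.2368,-0.1012,0.019],[-0.2368,-0.1012,0.019],[-0.2368,-0.1012,0.019],[-0.2368,-0.1012,0.019],[-0.2368,-0.1012,0.019],[-0.2368,-0.1012,0.019],[-0.2368,-0.1012,0.019],[-0.2368,-0.1012,0.019]],"twist":[[0,0,9.1],[0,0,9.1],[0,0,9.1],[0,0,9.1],[0,0,9.1],[0,0,9.1],[0,0,9.1],[0,0,9.1],[0,0,9.1],[0,0,9.1],[0,0,9.1],[0,0,9.1],[0,0,9.1],[0,0,9.1]]}'
python3 -c "
from h import *
from station import arm
rel(.4823,-.2566,.026,86.9)
for n in('scene','top'):
  f=arm.grab_frame(n);np.savez(n+'7.npz',**f);cv2.imwrite('pics/%s7.png'%n,f['frame'][:,:,::-1])"
```

```text
t: 10.35
tool_pos: [0.4823, -0.2555, 0.1362]
tool_rot: [180.0, -0.0, 87.0]
ft_force: [-0.3, -0.0, -0.2]
width: 0.0855
t 10.35 pos [ 0.4823 -0.2555  0.1362] rot [ 1.800e+02 -1.000e-02  8.701e+01] F [-0.3 -0.  -0.2] w 0.0855 q7 [ 30.  37.  -8. 110.   8.  34. 104.]
xyz [-0.0011  0.      0.1102] twist [ 0.   -0.01  0.11]
```

View pics/scene7.png

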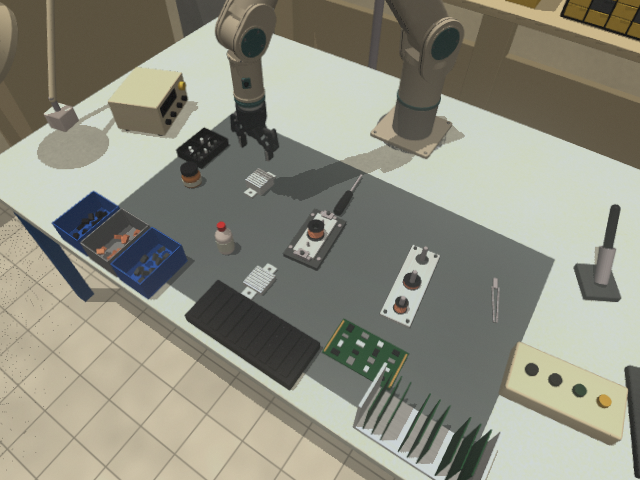

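View pics/top7.png

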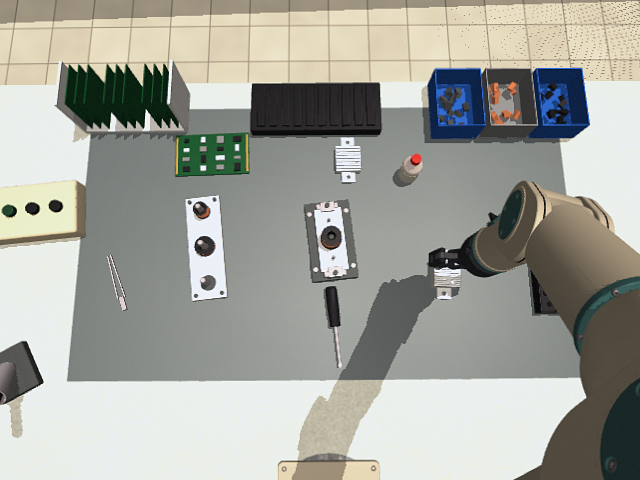

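The coil stands on the boss (scene (316,230), top (331,238)) and everything else is in place; the gripper is above the tall cover. Descending.

```bash
python3 -m jog '{"xyz":[[-0.001,0,0.02],[-0.001,0,0.045],[-0.001,0,0.07],[-0.001,0,0.09],[-0.001,0,0.103],[-0.001,0,0.107],[-0.001,0,0.107],[-0.001,0,0.107],[-0.001,0,0.107]],"twist":[[0,0,0.1],[0,0,0.1],[0,0,0.1],[0,0,0.1],[0,0,0.1],[0,0,0.1],[0,0,0.1],[0,0,0.1],[0,0,0.1]]}'
python3 -c "
from h import *
rel(.4823,-.2566,.028,86.9)"
```

```text
t: 11.2
tool_pos: [0.4826, -0.2577, 0.0301]
tool_rot: [179.9, 0.0, 86.8]
ft_force: [0.2, -0.3, -0.6]
width: 0.0852
t 11.2 pos [ 0.4826 -0.2577  0.0301] rot [1.7991e+02 4.0000e-02 8.6820e+01] F [ 0.2 -0.3 -0.6] w 0.0852 q7 [ 28.  47.  -5. 112.  10.  21. 102.]
xyz [ 0.0011 -0.0004  0.0021] twist [ 0.09  0.04 -0.08]
```

```bash
python3 -m jog '{"xyz":[[0.001,-0.0004,0.002],[0.001,-0.0004,0.002],[0.001,-0.0004,0.002]],"twist":[[0,0,0],[0,0,0],[0,0,0]]}'
python3 -m jog '{"xyz":[[0,0,0],[0,0,0],[0,0,0],[0,0,0],[0,0,0],[0,0,0],[0,0,0],[0,0,0]],"twist":[[0,0,0],[0,0,0],[0,0,0],[0,0,0],[0,0,0],[0,0,0],[0,0,0],[0,0,0]]}' 0 90
python3 -c "
from h import *
rel(.4823,-.2566,.028,86.9)"
```

```text
t: 11.45
tool_pos: [0.4817, -0.2564, 0.0276]
tool_rot: [180.0, 0.0, 86.8]
ft_force: [0.2, 0.0, 0.1]
width: 0.0854
t: 12.12
tool_pos: [0.4817, -0.2565, 0.0277]
tool_rot: [180.0, 0.0, 86.8]
ft_force: [-0.1, -0.1, 5.5]
width: 0.0546
t 12.12 pos [ 0.4817 -0.2565  0.0277] rot [1.7998e+02 2.0000e-02 8.6820e+01] F [-0.1 -0.1  5.5] w 0.0546 q7 [ 28.  47.  -5. 112.  10.  21. 102.]
xyz [-0.0001  0.0006 -0.0003] twist [ 0.02  0.02 -0.08]
```

```bash
python3 -m jog '{"xyz":[[0,0,-0.003],[0,0,-0.01],[0,0,-0.025],[0,0,-0.045],[0,0,-0.07],[0,0,-0.09],[0,0,-0.1],[0,0,-0.1],[0,0,-0.1],[0,0,-0.1]],"twist":[[0,0,0],[0,0,0],[0,0,0],[0,0,0],[0,0,0],[0,0,0],[0,0,0],[0,0,0],[0,0,0],[0,0,0]]}'
python3 -c "
from h import *
from station import arm
rel(.558,-.0105,.128,96)
f=arm.grab_frame('scene');np.savez('scene8.npz',**f);cv2.imwrite('pics/s8.png',cv2.resize(f['frame'][90:210,200:320,::-1],None,fx=5,fy=5,interpolation=cv2.INTER_CUBIC))"
```

```text
t: 12.95
tool_pos: [0.4807, -0.256, 0.126]
tool_rot: [-179.9, -0.0, 86.8]
ft_force: [-0.4, -0.1, -2.7]
width: 0.0547
t 12.95 pos [ 0.4807 -0.256   0.126 ] rot [-1.7988e+02 -5.0000e-02  8.6820e+01] F [-0.4 -0.1 -2.7] w 0.0547 q7 [ 30.  38.  -7. 110.   8.  33. 104.]
xyz [ 0.2494  0.0636 -0.0019] twist [-0.11 -0.05 -9.18]
```

View pics/s8.png

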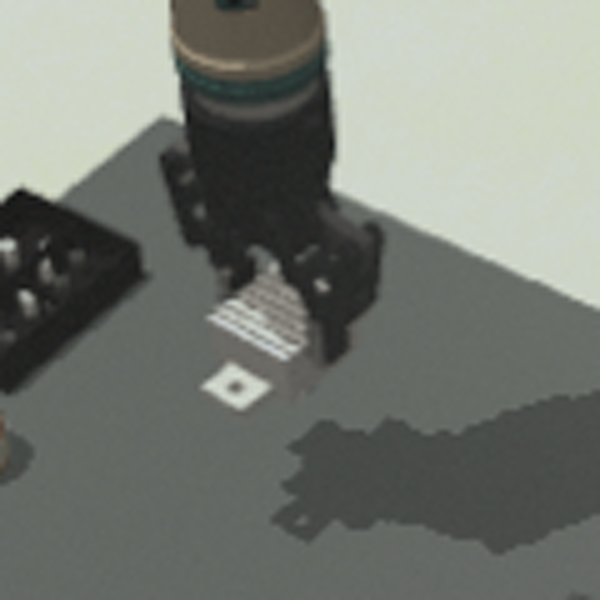

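The cover is held level (ear with hole at crop (235,387)). Carrying it over the base.

```bash
python3 -m jog '{"xyz":[[0.02,0.005,-0.002],[0.05,0.013,-0.002],[0.088,0.022,-0.002],[0.126,0.032,-0.002],[0.164,0.042,-0.002],[0.198,0.05,-0.002],[0.225,0.057,-0.002],[0.242,0.061,-0.002],[0.249,0.063,-0.002],[0.249,0.063,-0.002],[0.249,0.063,-0.002],[0.249,0.063,-0.002],[0.249,0.063,-0.002],[0.249,0.063,-0.002]],"twist":[[0,0,-2],[0,0,-4],[0,0,-6],[0,0,-8],[0,0,-9.2],[0,0,-9.2],[0,0,-9.2],[0,0,-9.2],[0,0,-9.2],[0,0,-9.2],[0,0,-9.2],[0,0,-9.2],[0,0,-9.2],[0,0,-9.2]]}'
python3 look.py 9; python3 -c "
from h import *
rel(.558,-.0103,.1,96)
f=load('scene9');cv2.imwrite('pics/z9.png',cv2.resize(f['frame'][180:270,270:360,::-1],None,fx=6,fy=6,interpolation=cv2.INTER_CUBIC))"
```

```text
t: 14.17
tool_pos: [0.5579, -0.013, 0.129]
tool_rot: [-180.0, 0.0, 95.9]
ft_force: [-0.1, -0.4, -1.7]
width: 0.0543
t 14.27 pos [ 0.5581 -0.0123  0.1291] rot [-1.7999e+02  2.0000e-02  9.5930e+01] F [-0.3  0.2 -1.8] w 0.0548 q7 [  3.  38.  -7. 108.   8.  35.  87.]
xyz [0.002  0.0001 0.0291] twist [-0.01  0.02 -0.07]
```

View pics/z9.png

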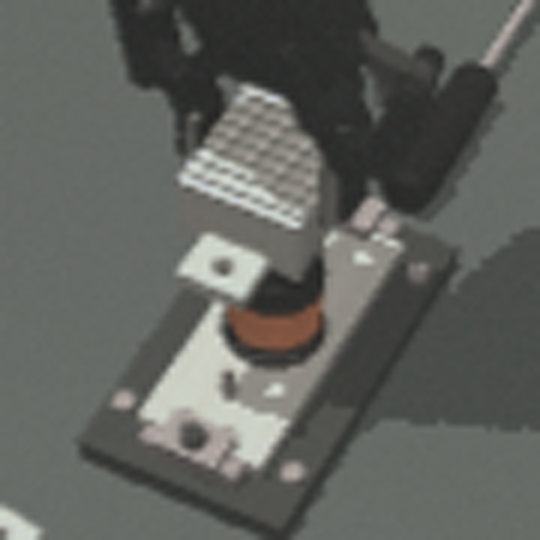

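View pics/b9.png

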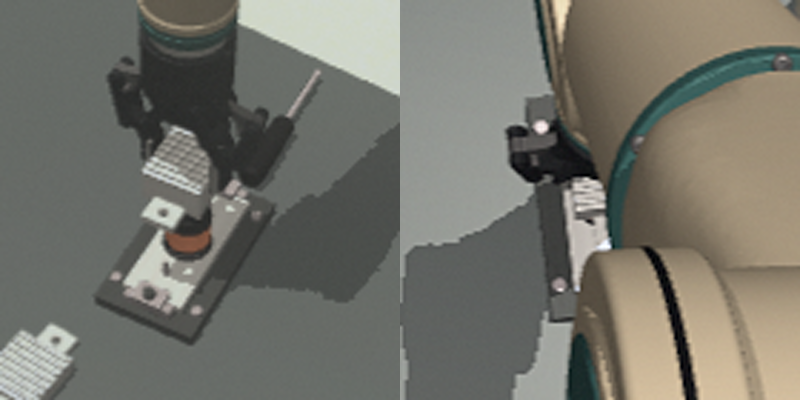

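The cover is above the coil (ear hole at crop (222,265), dowel at (230,385)). I correct y by 2 mm, lower to just above the coil and measure the ear hole against the dowel.

```bash
python3 -m jog '{"xyz":[[0.002,0,0.008],[0.002,0,0.018],[0.002,0,0.028],[0.002,0,0.032],[0.002,0,0.033],[0.002,0,0.033],[0.002,0,0.033],[0.002,0,0.033],[0.002,0,0.033]],"twist":[[0,0,0],[0,0,0],[0,0,0],[0,0,0],[0,0,0],[0,0,0],[0,0,0],[0,0,0],[0,0,0]]}'
python3 look.py 10; python3 - <<'E'
from h import *
rel(.558,-.0103,.096,96)
f=load('scene10');cv2.imwrite('pics/z10.png',cv2.resize(f['frame'][195:265,285:355,::-1],None,fx=8,fy=8,interpolation=cv2.INTER_CUBIC))
im=f['frame'].astype(int).mean(2)
from station import arm
o=arm.get_obs();p=o['tool_pos'];th=np.radians(o['tool_rot'][2]-90)
P=p+[.042*np.cos(th),.042*np.sin(th),-.0277+.008]
print(proj(f,[P]));u=proj(f,[P])[0].astype(int)
for r in range(u[1]-7,u[1]+8): print(r,u[0]-8,' '.join('%3d'%v for v in im[r,u[0]-8:u[0]+9]))
E
```

```text
t: 15.02
tool_pos: [0.5583, -0.0092, 0.0965]
tool_rot: [180.0, 0.0, 96.0]
ft_force: [-0.4, -0.2, -2.3]
width: 0.0543
t 15.12 pos [ 0.5582 -0.0093  0.0964] rot [179.96   0.    96.02] F [ 0.6  0.1 -1.4] w 0.0545 q7 [  2.  41.  -7. 109.   9.  30.  86.]
xyz [-0.001  -0.0004  0.0004] twist [0.04 0.   0.02]
[[308.40237618 232.79587639]]
225 300 103 104 105 104 106 106 106 106 106 105 106 105 107 108 119 175 198
226 300 101 104 103 104 104 105 105 104 106 106 106 107 107 105 105 107 100
227 300  94  98 101 103 106 115 116 109 107 105 105 106 106 107 106 105 104
228 300  86  83  95  99 125 188 186 151 121 110 105 106 105 105 105 104 105
229 300  81  79  80  85 161 199 203 204 185 150 121 113 106 106 104 104 105
230 300  79  81  81 136 193 205 207 205 205 203 186 165 130 115 108 106 105
231 300  81  80 111 188 204 204 203 200 197 202 205 204 202 185 150 117 106
232 300  80  86 159 196 203 203 189 150 125 157 196 206 204 203 203 163 116
233 300  83 134 192 205 204 204 168 118 102 101 180 204 206 207 201 132 100
234 300 102 163 194 202 205 205 187 136  97 143 194 204 205 201 146 101  93
235 300  86 103 125 166 194 202 205 205 205 205 203 203 204 179 121  93  92
236 300  82 123 121 112 120 163 193 200 203 206 206 204 201 133  93  94  95
237 300 102 186 184 148 123 111 102 123 165 194 204 203 148 100  91  91  93
238 300 161 194 200 200 185 150 125 108 106 124 166 173 122  67  63  65  66
239 300 195 199 200 202 202 203 202 157 128 113 108  99  77  68  61  59  59
```

View pics/z10.png

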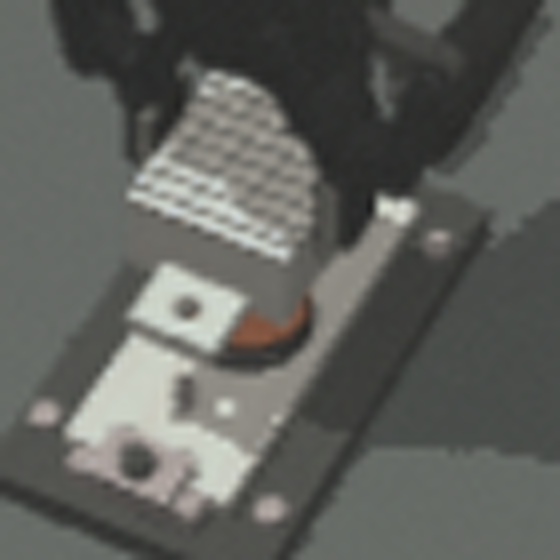

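```bash
python3 - <<'E'
from h import *
S=load('scene0');T=load('top0')
def cen(f,x,y,w,h,bg,thr=15):
    im=bg-f['frame'].astype(float).mean(2)[y:y+h,x:x+w]; im[im<thr]=0
    Y,X=np.mgrid[y:y+h,x:x+w]; return [(im*X).sum()/im.sum(),(im*Y).sum()/im.sum()]
d={'+':(cen(S,305,241,6,7,194),cen(T,325,216,7,7,235)),'-':(cen(S,320,219,6,6,194),cen(T,330,255,6,6,235))}
Q={}
for k,(s,t) in d.items():
    x,r=tri(S,s,T,t); print(k,np.round(s,2),np.round(t,2),"tri",x.round(4),"res",round(r,4),"S@.032",plane(S,[s],.032).round(4),"T@.032",plane(T,[t],.032).round(4));Q[k]=x
for n,f,i in(('S',S,0),('T',T,1)):
    a=plane(f,[d['+'][i]],.032)[0];b=plane(f,[d['-'][i]],.032)[0];v=a-b
    print(n,"mid",((a+b)/2).round(4),"len",np.linalg.norm(v).round(4),"yaw",np.degrees(np.arctan2(v[1],v[0])).round(2))
# cover hole in scene10
g=load('scene10');u=cen(g,306,232,5,3,203)
print("hole",u,plane(g,[u],.0964-.0197))
th=np.radians(6.02);print("pred",.5582+.042*np.cos(th),-.0093+.042*np.sin(th))
E
```

```text
+ [307.77 243.98] [328.2  219.97] tri [ 0.599  -0.0062  0.0278] res 0.0018 S@.032 [[ 0.602  -0.0056  0.032 ]] T@.032 [[ 0.5974 -0.005   0.032 ]]
- [322.51 221.91] [332.82 257.51] tri [ 0.5157 -0.0151  0.0279] res 0.0016 S@.032 [[ 0.519  -0.0144  0.032 ]] T@.032 [[ 0.5145 -0.0139  0.032 ]]
S mid [ 0.5605 -0.01    0.032 ] len 0.0834 yaw 6.01
T mid [ 0.556  -0.0095  0.032 ] len 0.0833 yaw 6.18
hole [np.float64(307.9337088388215), np.float64(233.09185441941074)] [[ 0.60142409 -0.0053133   0.0767    ]]
pred 0.599968384593419 -0.004895224358012476
```

```bash
python3 -m jog '{"xyz":[[-0.001,-0.0011,0],[-0.001,-0.0011,0],[-0.001,-0.0011,0.004],[-0.001,-0.0011,0.01],[-0.001,-0.0011,0.016],[-0.001,-0.0011,0.021],[-0.001,-0.0011,0.023],[-0.001,-0.0011,0.023],[-0.001,-0.0011,0.023],[-0.001,-0.0011,0.023]],"twist":[[0,0,-0.1],[0,0,-0.1],[0,0,-0.1],[0,0,-0.1],[0,0,-0.1],[0,0,-0.1],[0,0,-0.1],[0,0,-0.1],[0,0,-0.1],[0,0,-0.1]]}'
python3 look.py 11; python3 - <<'E'
from h import *
rel(.5572,-.0104,.0727,96.1)
f=load('scene11');cv2.imwrite('pics/z11.png',cv2.resize(f['frame'][210:265,290:345,::-1],None,fx=10,fy=10,interpolation=cv2.INTER_CUBIC))
im=f['frame'].astype(int).mean(2)
for r in range(228,252): print(r,300,' '.join('%3d'%v for v in im[r,300:318]))
E
```

```text
t: 15.95
tool_pos: [0.5572, -0.0103, 0.0732]
tool_rot: [180.0, -0.0, 96.1]
ft_force: [-0.3, -0.1, -1.2]
width: 0.0539
t 16.05 pos [ 0.5573 -0.0103  0.0733] rot [179.97   0.    96.12] F [ 0.6  1.7 -1.7] w 0.0549 q7 [  2.  43.  -6. 110.   9.  28.  86.]
xyz [-0.0001 -0.0001  0.0006] twist [0.03 0.   0.02]
228 300  89 100 105 105 103 104 106 107 117 159 195 203 189 146 145 192 201 162
229 300  80  98 105 104 105 103 106 105 105 106  96 138 191 204 186 166 136 169
230 300  79  99 105 105 104 105 106 105 105 105 105 107 106 117 167 196 203 186
231 300  81 102 104 105 104 104 105 105 106 106 105 105 104 105 106 101 151 194
232 300  80  98 103 102 103 110 108 106 105 106 105 106 106 105 105 106 107  99
233 300  80  85  95 109 111 146 143 120 110 105 104 106 107 105 107 107 107 106
234 300  79  81 101 169 166 194 204 187 149 124 117 109 105 105 105 106 105 107
235 300  80  87 161 197 206 206 205 205 204 204 187 151 121 108 106 105 106 107
236 300  82 131 190 204 203 204 205 201 202 205 204 203 185 150 123 113 106 105
237 300 102 187 204 203 203 204 193 141 153 186 202 206 205 204 204 164 117 
[... 423 characters left out ...]
 202 186 144 114 101 100 140 170 173 124 129 138 139 139 140
244 300 203 202 202 201 196 152 118  99 102 107 109 105 122 136 138 138 138 139
245 300 203 202 202 198 153 135 126  96  88 109 133 135 137 137 139 139 139 144
246 300 201 204 203 161 145 139 139 113 111 133 184 197 155 139 139 140 145 189
247 300 200 199 199 200 200 162 147 147 139 138 138 139 137 138 139 139 188 201
248 300 162 161 189 199 201 202 203 202 163 146 140 137 139 138 140 139 186 200
249 300 160 160 166 184 196 201 202 203 202 201 163 145 141 141 139 144 188 201
250 300 130 118 118 150 169 186 198 200 199 201 202 202 165 148 147 188 200 196
251 300 102  80  80  92 147 160 172 163 164 192 202 204 204 204 201 201 200 138
```

View pics/z11.png

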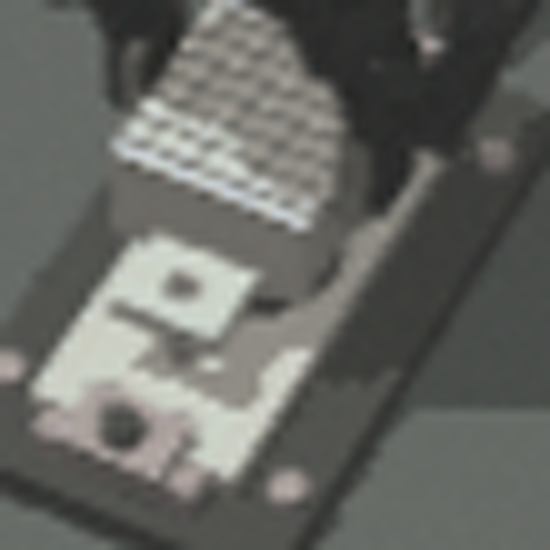

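In the image the ear hole (crop (181,285)) lies over the dowel to within ~1 mm: the dowel is slightly toward +x. I shift 0.6 mm and lower onto the tapers.

```bash
python3 -m jog '{"xyz":[[-0.0002,0.0006,0],[-0.0002,0.0006,0.002],[-0.0002,0.0006,0.004],[-0.0002,0.0006,0.006],[-0.0002,0.0006,0.008],[-0.0002,0.0006,0.0095],[-0.0002,0.0006,0.01],[-0.0002,0.0006,0.01]],"twist":[[0,0,0],[0,0,0],[0,0,0],[0,0,0],[0,0,0],[0,0,0],[0,0,0],[0,0,0]]}'
```

```text
t: 16.72
tool_pos: [0.5575, -0.0105, 0.0628]
tool_rot: [-180.0, -0.0, 96.1]
ft_force: [1.0, -0.4, -1.8]
width: 0.0547
```

```bash
python3 -m jog '{"xyz":[[0,0,0.001],[0,0,0.002],[0,0,0.003],[0,0,0.004],[0,0,0.004],[0,0,0.004]],"twist":[[0,0,0],[0,0,0],[0,0,0],[0,0,0],[0,0,0],[0,0,0]]}'
python3 look.py 12; python3 - <<'E'
from h import *
f=load('scene12');cv2.imwrite('pics/z12.png',cv2.resize(f['frame'][210:265,290:345,::-1],None,fx=10,fy=10,interpolation=cv2.INTER_CUBIC))
E
```

```text
t: 17.22
tool_pos: [0.5576, -0.0105, 0.059]
tool_rot: [-180.0, -0.0, 96.1]
ft_force: [-0.3, -0.0, -2.2]
width: 0.0545
```

View pics/z12.png

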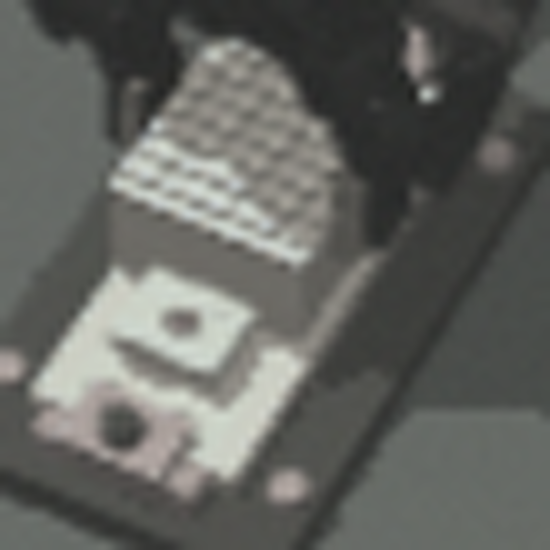

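The cover is on the dowels (dowel top visible inside the ear hole at (183,320)) with no side force. Pressing down in small steps.

```bash
python3 -m jog '{"xyz":[[0,0,0.001],[0,0,0.002],[0,0,0.003],[0,0,0.004],[0,0,0.004],[0,0,0.004]],"twist":[[0,0,0],[0,0,0],[0,0,0],[0,0,0],[0,0,0],[0,0,0]]}' 0 110
```

```text
t: 17.82
tool_pos: [0.5577, -0.0105, 0.0553]
tool_rot: [180.0, 0.0, 96.1]
ft_force: [-1.4, -0.2, 3.3]
width: 0.0542
```

```bash
python3 -m jog '{"xyz":[[0,0,0.001],[0,0,0.002],[0,0,0.003],[0,0,0.003],[0,0,0.003]],"twist":[[0,0,0],[0,0,0],[0,0,0],[0,0,0],[0,0,0]]}'
```

```text
t: 18.23
tool_pos: [0.5578, -0.0105, 0.0523]
tool_rot: [180.0, 0.0, 96.1]
ft_force: [-1.7, -0.0, 5.2]
width: 0.0542
```

```bash
python3 -m jog '{"xyz":[[0,0,0.0005],[0,0,0.001],[0,0,0.001],[0,0,0.001]],"twist":[[0,0,0],[0,0,0],[0,0,0],[0,0,0]]}'
```

```text
t: 18.57
tool_pos: [0.5578, -0.0105, 0.0519]
tool_rot: [180.0, 0.0, 96.1]
ft_force: [-3.3, 0.3, 10.3]
width: 0.0544
```

```bash
python3 -m jog '{"xyz":[[0,0,0.0005],[0,0,0.001],[0,0,0.001],[0,0,0.001]],"twist":[[0,0,0],[0,0,0],[0,0,0],[0,0,0]]}'
```

```text
t: 18.9
tool_pos: [0.5578, -0.0105, 0.0518]
tool_rot: [180.0, 0.0, 96.1]
ft_force: [-4.6, -0.3, 18.7]
width: 0.0544
```

Force rises steeply with no further motion at TCP z 0.0518, against 0.0517 expected for faces met. Checking visually.

```bash
python3 look.py 13; python3 - <<'E'
from h import *
from station import arm
f=load('scene13');cv2.imwrite('pics/z13.png',cv2.resize(f['frame'][210:265,290:345,::-1],None,fx=10,fy=10,interpolation=cv2.INTER_CUBIC));cv2.imwrite('pics/s13.png',f['frame'][:,:,::-1])
o=arm.get_obs();print(o['t'],o['tool_pos'],o['tool_rot'],o['ft_force'],o['moment'])
E
```

```text
19.0 [ 0.55775363 -0.01045529  0.05180238] [1.79963706e+02 1.66752639e-02 9.61188340e+01] [-4.63087241  0.0698584  19.20829519] [0.19566479 0.96649289 0.01080115]
```

View pics/z13.png

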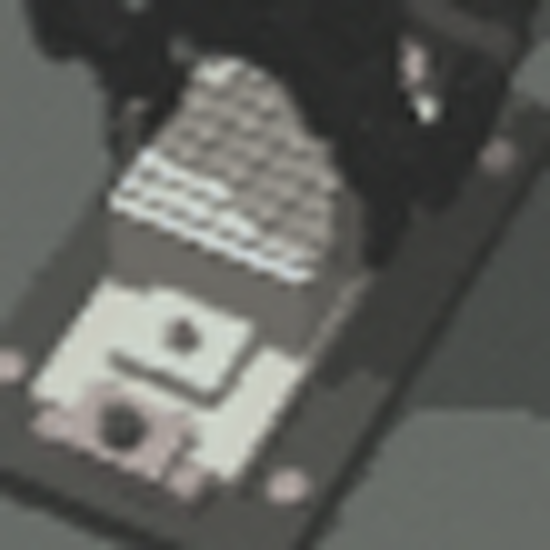

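View pics/s13.png

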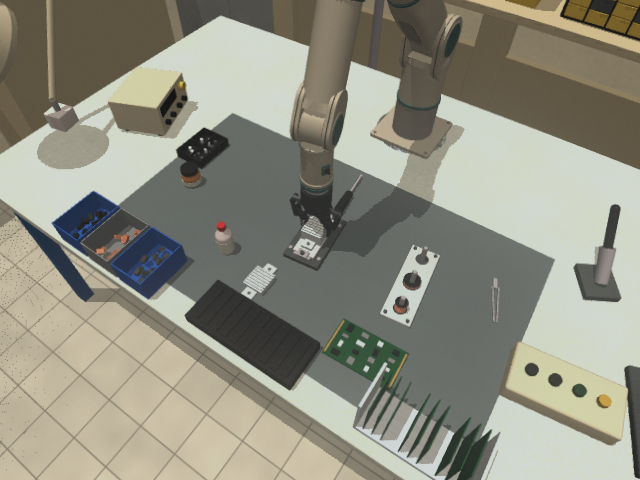

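The ear lies flat on the face (its edge line just a thin shadow at (175,385), dowel showing through the hole at (183,335)). The other coils, low cover, screwdriver, bottle and board are all where they were. I hand in while pressing.

```bash
python3 -c "
from station import arm
print(arm.sign_off());o=arm.get_obs();print(o['t'],o['tool_pos'],o['ft_force'],o['width'])"
```

```text
the job is handed in; nothing more can be done
None
the job is handed in; nothing more can be done
```

The choke is assembled: the biggest coil is off its spindle and seated over the boss. The tall cover is on both dowels, pressed shut and still gripped at hand-in, at about 19 s of the 58 s.

**Last checks:**
- **Shut:** the arm stopped hard at TCP z 0.0518 m, against about 0.0517 m expected for faces meeting. The push had risen to about 19 N, and the picture shows the visible ear flat on the base.
- **Bystanders:** in the final scene picture the other coils, low cover, board, bottle, jar, screwdriver and tweezers look unmoved. I judged that by eye and did not measure it.

**Disagreements:**
- **Camera views:** the two views differed by about 1 to 4 mm on the base centre. I used a mean, checked it against the held parts, and both fits went on with almost no side force.
- **Side force:** about 4.6 N built up along x in the final press. I left it, as the cover was already down.
- **Spring:** I could not see the spring ring itself under the cover, so its travel is inferred from the cover height.

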